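# Tighten and lock the trailer hub's castle nut

## Robot

A 6-joint arm with a two-finger parallel gripper is mounted at the origin on the work surface. World frame = base frame: x ahead of the robot, y to its left, z up, the work surface at z = 0. Lengths are in m, angles in rad, forces in N, time in s.
With the tool pointing down it reaches from about 0.275 to 0.725 m from the base axis. Payload 15.9 kg.
Tool frame: the origin (TCP) lies between the finger pads; the fingertips stand 19 mm ahead of it and the grasp point (between the pads) is the TCP; z points along the fingers, y is the line along which they close (so a half turn about z gives the same grasp; the last joint's range is limited). The gripper opens to 85 mm and grips with 20 to 120 N. Pads are 22 mm wide; open, the fingers measure 114 mm over their backs; the gripper's body (76 mm by 85 mm) begins 54 mm behind the grasp point. The pads swing forward as they close: fully open they stand 13 mm farther back than shut.
Start: joints at [-1.213, 0.213, -0.034, 1.323, 0, 1.571], TCP at [0.175, -0.468, 0.25] pointing down, gripper open.
Joint ranges: [-2.98, 2.98], [-0.74, 1.72], [-1.14, 1.35], [-2.1, 2.04], [-1.57, 1.44], [-3.14, 3.14]. Speed limits (rad/s): [1.89, 1.89, 2.39, 2.57, 3.14, 3.14].

## Interface

Orientations are given as a unit quaternion [x, y, z, w].
In Python, from cell import manip gives the robot as it stands. The module is installed in compiled form; this text tells all that it offers.
- The arm moves only by the tool send_rows, never from a script. Its arguments are lists of equal length, an entry for each row: "delta_pos": the shift along the tool's x, y, z in m, a list of three; "delta_rot": the turn, a rotation vector about the tool's x, y, z in degrees, a list of three; "claw": the closure, from 0 (fully open) to 1 (shut). In form: {"delta_pos": [[x, y, z], ...], "delta_rot": [[rx, ry, rz], ...], "claw": [claw, ...]}. A call has 1 to 12 rows; each row is the pose to reach, as a shift and turn from the pose commanded when the call began, along the tool's axes at that moment; what a row does not reach only later rows make up. A row lasts 1/12 s, in which the tool goes at most 41.7 mm and 7.16 degrees, less where a joint would pass 70% of its speed; a pose out of reach is approached as far as the arm can. A call with a gripper value outside its range is refused whole. The fingers move at their own pace and stop on an object; the grip force is fixed at half the most. Time passes only in rows, so rows that repeat a pose let the fingers close. It gives the time, the measured TCP pose, the force, the opening and the grip force at its end, in the units of the state.
- manip.observe(): the state, without advancing time (a new reading comes with each control period).
- manip.camera(name): name is "side" or "top" or "wrist"; returns a dict with "pixels" (420x560x3 uint8, red, green, blue), "fx", "fy", "cx", "cy" (pixels), "xyz" and "orientation" of the camera in the world; the wrist camera has in their place "T_tool_cam" (4x4, takes a point from camera to tool coordinates, whose origin is the TCP and whose axes are the flange's). Camera axes: x right, y down, z forward; pixel columns grow to the right and rows downward; lengths in m; the calibration is good to about 2 mm. A picture is of the moment at which its call begins: read the wrist's pose just before it. There is no depth.
- manip.sign_off(): hands the job in; it is judged then, once.
Trained networks look in a picture, given as the dict that the camera call returned (one of the last four; its "shot" number tells which), for a name from the list of things; names that differ only in an ending like _2 or _b are one class to them, and where a whole thing is asked for, a point or a joint stands for the part that bears it (a point fixed in the world has none). Each returns a list of dicts, best first, with "p" (0 to 1); they miss things now and then, are a little off and sometimes report something else, mostly with a low value. They report only what shows in the picture. A call takes as long as a camera call. They do not tell look-alikes from the thing itself.
- manip.spot_in(picture, query): "xy" ([column, row] in pixels, amid what is visible of it).
- manip.spot_point(picture, query): "xy" ([column, row] in pixels: a listed point, or the origin of a listed thing).
The state is a dict: "time_s": time; "q": joint angles; "qd": joint speeds; "effort": joint torques, N m; "tcp_pos": TCP position; "orientation": TCP orientation; "ft_force": force on the tool from outside, world axes, zero at the start; "ft_torque": the same for the moment, N m; "width": opening from 0.0 (shut) to 1.0 (fully open); "grasp_force": force on a finger pad.
Only numpy, scipy, OpenCV 4.12 (cv2) and the standard library are available. Lean on these libraries where they do the work, as an engineer would, in place of code of your own. Each camera call takes 0.05 s, during which the arm holds its last target. There are 200 camera calls.

## Task

Take the yellow dust cap off the trailer hub and stand it upright, rim down, in the red tray. Tighten the castle nut clockwise until its white paint mark reaches the white line on the hub, then turn it a little further, to the first slot that lines up with the slot across the axle's end. Then take the cross key out of the wooden block and push it fully down through the nut's slot and the axle's slot, let go, and leave the tin, wrench and bearing alone.

Things in the scene. Friction and masses are not known exactly. Their poses are not given: they have to be found in the camera images.
- cap: loose yellow dust cap, 120 g, a cup upside down over the nut: 79 mm outside, 71 mm inside diameter, 70 mm tall, black pull grip on top, 28 (x) by 24 (y) mm, z 70 to 112 mm. Origin: centre of its open rim; z from the rim out through the grip (its middle at z = 91 mm). At the start the rim stands on the hub face, z along the axle; draw it off along z by 70 mm or more.
- tray: red open plastic tray, fixed, 160 mm (x) by 200 mm (y), 50 mm high, walls and floor 5 mm. Origin: centre of its underside.
- nut_mid (a point): brass-coloured castle nut, under the cap at first: point on its axis at mid height of the hexagon. z: outward (up) along the axis, which leans 25 degrees; x: through two opposite slots. Hexagon 50 mm across flats, z -14 to 14 mm, flats facing x and +-60 degrees from x. Crown 48 mm wide, z 14 to 34 mm, with 6 slots, 10 mm wide, one over each flat's middle.
- nut (a joint): turn of the castle nut, rad, growing clockwise seen from outside (tightening). Starts -0.65 to -0.35 (loose). 0 = tight: white paint on a crown tooth meets the hub's white radial line. The first slot after 0 lines up between 0.2 and 0.6: there x of nut_mid and x of axle_slot are parallel. Takes 0.25 to 0.45 N m, stays where left, stop at 1.3; no motion along the axle.
- axle_slot (a point): centre of the floor of the slot across the end of the steel axle (32 mm diameter, fixed), 18 mm outward of nut_mid on the same axis. z: outward along the axle; x: along the slot, within 12 degrees of level, differing from start to start. Slot 9.5 mm wide, 16 mm deep, open at top and both ends, its top level with the nut's crown.
- key: loose steel cross key, 65 g: blade 70 mm long (x), 5 mm thick (y; 3 mm in the lowest 4 mm), z 0 to 18 mm; red grip tab above, 32 mm (x) by 12 mm (y), z 18 to 60 mm. Origin: middle of the blade's lower edge. Stands upright in the wooden block's groove: lift straight up. Seated: origin at axle_slot, x along the slot (either way), z along the axle.
- holder: light wooden block, fixed, 120 by 120 mm, 34 mm high; a groove 9 mm wide, 76 mm long (along its x), 14 mm deep holds the key. Origin: centre of its underside.
- stand: blue steel bench stand, fixed, foot 160 by 150 mm, carrying the grey hub; the axle leans 25 degrees towards the stand's +y (roughly to the robot's left). Origin: foot's underside, 120 mm below the hub face's centre. Hub face 150 mm in diameter, 28 mm below nut_mid along the axle; on it a collar 65 mm wide, 8 mm high.
- tin: bystander: tin standing upright, 72 mm diameter, 100 mm tall; origin at its underside.
- wrench: bystander: steel wrench, 180 mm long, lying flat on the bench; origin under its middle.
- bearing: bystander: steel bearing ring lying flat, 68 mm diameter, 20 mm high, between the robot and the stand; origin at its underside.
Mind the look-alikes: they are no part of the job. Of the things that look like the key, the larger one is meant. Several things have the shape of the cap; the one meant has the colours described above.

How it is judged:
By the outcome, as a careful person would: the job done as asked, in the order asked, and still so for the second after the job is handed in, with the robot touching nothing.
It also fails if it takes over 67 s, if anything falls off the work surface, if the arm or the gripper's body presses on something with over 40 N, if the wrist force passes 120 N, or if a joint passes its speed limit or range.

## Working session

There is one attempt and no reset: what is moved stays moved. The work goes in short steps, Python scripts to look and compute and a tool call to move; the robot and the scene stay as the last step left them, time stands still between calls to the robot, and variables do not carry over. Pictures are saved under pics/ and viewed, at most 10 in all, crops included, and the job is handed in when it is done.

Besides the shell and the picture viewer there is one more tool, called after "Request:" as name(argument=value, ...) on one line, values as JSON. send_rows: Moves the arm, as the interface text tells. Its arguments: {"type":"object","properties":{"delta_pos":{"type":"array"},"delta_rot":{"type":"array"},"claw":{"type":"array"}},"required":["delta_pos","delta_rot","claw"]}

```bash
mkdir -p pics
cat > h.py <<'E'
import numpy as np, cv2
from cell import manip
from scipy.spatial.transform import Rotation as R
def cam(name):
    s=manip.observe(); p=manip.camera(name)
    if 'T_tool_cam' in p:
        T=np.eye(4);T[:3,:3]=R.from_quat(s['orientation']).as_matrix();T[:3,3]=s['tcp_pos'];T=T@np.array(p['T_tool_cam'])
    else:
        T=np.eye(4);T[:3,:3]=R.from_quat(p['orientation']).as_matrix();T[:3,3]=p['xyz']
    p['T']=T; return p
def ray(p,xy):
    d=np.array([(xy[0]-p['cx'])/p['fx'],(xy[1]-p['cy'])/p['fy'],1.]); d=p['T'][:3,:3]@d
    return p['T'][:3,3],d/np.linalg.norm(d)
def atz(p,xy,z):
    o,d=ray(p,xy); return o+d*(z-o[2])/d[2]
def proj(p,X):
    X=np.atleast_2d(X); c=(X-p['T'][:3,3])@p['T'][:3,:3]
    return np.c_[c[:,0]/c[:,2]*p['fx']+p['cx'],c[:,1]/c[:,2]*p['fy']+p['cy']]
def tri(rs):
    A=np.zeros((3,3));b=np.zeros(3)
    for o,d in rs:
        M=np.eye(3)-np.outer(d,d);A+=M;b+=M@o
    X=np.linalg.solve(A,b); return X,[float(np.linalg.norm(np.cross(X-o,d))) for o,d in rs]
def save(p,n): cv2.imwrite('pics/'+n,cv2.cvtColor(p['pixels'],cv2.COLOR_RGB2BGR))
def rel(pos,Rt):
    "delta_pos, delta_rot(deg) from current measured to target"
    s=manip.observe();Rc=R.from_quat(s['orientation'])
    return Rc.inv().apply(np.array(pos)-s['tcp_pos']),(Rc.inv()*Rt).as_rotvec(degrees=True)
E
cat > a.py <<'E'
from h import *
np.set_printoptions(precision=3,suppress=True)
P={n:cam(n) for n in('top','side')}
for n,p in P.items():
    save(p,n+'0.png'); print(n,p['fx'],p['T'][:3,3],p['T'][:3,2])
    for q in 'cap tray key holder stand tin wrench bearing axle_slot nut_mid'.split():
        r=manip.spot_point(p,q); print(q,[(np.round(x['xy']).astype(int).tolist(),round(x['p'],2),atz(p,x['xy'],0)[:2].round(3).tolist()) for x in r[:4]])
im=np.hstack([P['top']['pixels'],P['side']['pixels']])
E
python3 a.py
```

```text
top 541.8689894925732 [ 0.411 -0.003  1.434] [ 0.119 -0.005 -0.993]
cap [([292, 219], 0.72, [0.551, -0.06]), ([302, 162], 0.68, [0.705, -0.087])]
tray [([384, 252], 0.76, [0.463, -0.301]), ([368, 146], 0.6, [0.749, -0.267])]
key [([148, 290], 0.62, [0.363, 0.318]), ([161, 245], 0.57, [0.48, 0.287])]
holder [([163, 242], 0.86, [0.491, 0.281]), ([162, 246], 0.65, [0.478, 0.283])]
stand [([285, 225], 0.61, [0.535, -0.041])]
tin [([372, 147], 0.95, [0.747, -0.277]), ([381, 252], 0.22, [0.463, -0.295])]
wrench [([178, 147], 0.67, [0.745, 0.246])]
bearing [([233, 287], 0.75, [0.373, 0.095])]
axle_slot []
nut_mid []
side 427.1179214583852 [0.184 0.705 0.706] [ 0.375 -0.702 -0.605]
cap [([256, 195], 0.65, [0.709, -0.128]), ([300, 191], 0.64, [0.611, -0.205])]
tray [([360, 190], 0.93, [0.463, -0.3])]
key [([246, 326], 0.88, [0.492, 0.266]), ([293, 375], 0.7, [0.361, 0.313]), ([246, 331], 0.36, [0.486, 0.276])]
holder [([245, 334], 0.71, [0.484, 0.281])]
stand [([300, 227], 0.73, [0.537, -0.061])]
tin [([271, 166], 0.7, [0.749, -0.281])]
wrench [([156, 272], 0.73, [0.75, 0.241]), ([301, 191], 0.34, [0.609, -0.209])]
bearing [([336, 287], 0.63, [0.377, 0.08])]
axle_slot [([153, 269], 0.64, [0.759, 0.239])]
nut_mid []
```

View pics/top0.png

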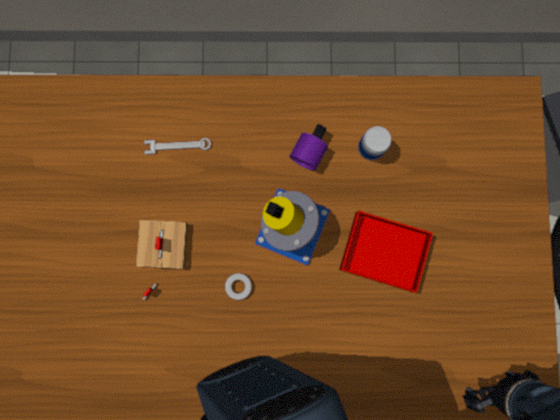

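View pics/side0.png

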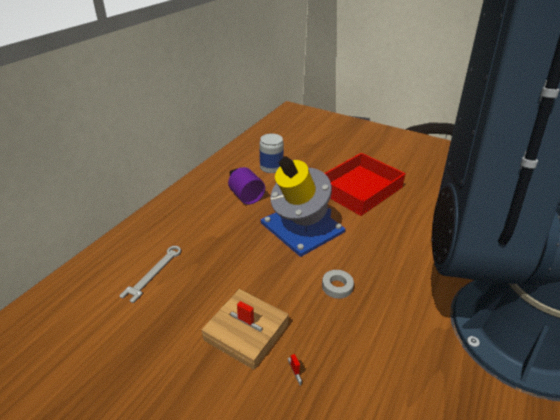

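Candidates, in top-camera pixels:
- **Cap:** yellow one at (283,213) on the hub, purple one at (309,150). I choose yellow.
- **Key:** larger one in the block at (160,245), small one on the bench at (150,291). I choose the one in the block.

Next I measure the stand's yaw and the hub, and make the one close crop.

```bash
cat > b.py <<'E'
from h import *
np.set_printoptions(precision=4,suppress=True)
P={n:cam(n) for n in('top','side')}
def big(m):
    n,l,s,c=cv2.connectedComponentsWithStats(m.astype(np.uint8)); i=1+np.argmax(s[1:,4]); return l==i
t=P['top'];hsv=cv2.cvtColor(t['pixels'],cv2.COLOR_RGB2HSV);H,S,V=cv2.split(hsv)
yy,xx=np.mgrid[:420,:560]
near=(abs(xx-292)<45)&(abs(yy-225)<45)
blue=(H>100)&(H<125)&(S>120)&(V>60)&near
pts=np.argwhere(blue)[:,::-1]
W=np.array([atz(t,p,0.006)[:2] for p in pts])
r=cv2.minAreaRect((W*1000).astype(np.float32));print('foot',r); print(cv2.boxPoints(r)/1000)
rd=big(((H<8)|(H>172))&(S>150)&(V>80)&(xx>335)&(yy>200)&(yy<300)); pts=np.argwhere(rd)[:,::-1]
print('tray',cv2.minAreaRect((np.array([atz(t,p,0.045)[:2] for p in pts])*1000).astype(np.float32)))
hd=(xx>130)&(xx<190)&(yy>215)&(yy<273)&(V>125)&(S<170); hd=big(hd); pts=np.argwhere(hd)[:,::-1]
print('holder',cv2.minAreaRect((np.array([atz(t,p,0.034)[:2] for p in pts])*1000).astype(np.float32)))
for q,i in(('cap',0),):
    a=[x['xy'] for x in manip.spot_point(P['top'],q)];b=[x['xy'] for x in manip.spot_point(P['side'],q)]
    for u in a:
        for v in b: print(q,np.round(u),np.round(v),*tri([ray(P['top'],u),ray(P['side'],v)]))
a=[x['xy'] for x in manip.spot_point(P['top'],'key')];b=[x['xy'] for x in manip.spot_point(P['side'],'key')]
for u in a:
    for v in b: print('key',np.round(u),np.round(v),*tri([ray(P['top'],u),ray(P['side'],v)]))
# yellow centroid tri
C=[]
for n,p in P.items():
    h,s,v=cv2.split(cv2.cvtColor(p['pixels'],cv2.COLOR_RGB2HSV)); m=big((h>22)&(h<35)&(s>150)&(v>110)); print(n,'yellow',np.argwhere(m).mean(0)[::-1],m.sum())
    hull=cv2.convexHull(np.argwhere(m)[:,::-1].astype(np.int32)); k=np.zeros(m.shape,np.uint8); cv2.fillConvexPoly(k,hull,1); k=cv2.dilate(k,np.ones((9,9)))
    dk=big((v<45)&(k>0)); g=np.argwhere(dk).mean(0)[::-1]; print('grip',g,dk.sum()); C.append(ray(p,g))
print(tri(C))
c=P['top']['pixels'];a=cv2.resize(c[175:275,240:340],(400,400),interpolation=2);b=cv2.resize(c[205:305,120:220],(400,400),interpolation=2)
cv2.imwrite('pics/crop1.png',np.hstack([a,b])[:,:,::-1])
E
python3 b.py
```

```text
foot ((532.1689453125, -60.73725891113281), (148.08746337890625, 158.635986328125), 67.72079467773438)
[[ 0.4307 -0.0992]
 [ 0.5775 -0.1593]
 [ 0.6336 -0.0223]
 [ 0.4868  0.0378]]
tray ((465.28118896484375, -299.17352294921875), (206.52500915527344, 161.4685516357422), 73.10625457763672)
holder ((483.4132080078125, 281.7291259765625), (123.53776550292969, 125.40199279785156), 87.21648406982422)
cap [300. 164.] [301. 190.] [ 0.6224 -0.0946  0.0872] [0.06204681066898241, 0.062046810668982405]
cap [300. 164.] [256. 193.] [ 0.6868 -0.0809  0.0434] [0.0051324824381356405, 0.005132482438135633]
cap [287. 217.] [301. 190.] [ 0.5386 -0.0454  0.1276] [0.005385038596038822, 0.0053850385960386975]
cap [287. 217.] [256. 193.] [ 0.587  -0.0209  0.111 ] [0.047491719137293345, 0.0474917191372934]
key [147. 291.] [292. 372.] [0.3619 0.3166 0.0121] [0.0002511793476449632, 0.00025117934764498347]
key [147. 291.] [248. 326.] [0.4026 0.3158 0.1107] [0.0426659485072596, 0.04266594850725962]
key [159. 244.] [292. 372.] [ 0.4338  0.2876 -0.0591] [0.05469302383285913, 0.05469302383285915]
key [159. 244.] [248. 326.] [0.4797 0.2838 0.0281] [0.002801710358683144, 0.0028017103586830865]
top yellow [280.1229 214.3596] 659
grip [274.4351 209.8377] 154
side yellow [297.2834 180.2972] 868
grip [287.6021 166.5812] 191
(array([ 0.5524, -0.0115,  0.2048]), [0.0004734443971223756, 0.00047344439712224064])
```

View pics/crop1.png

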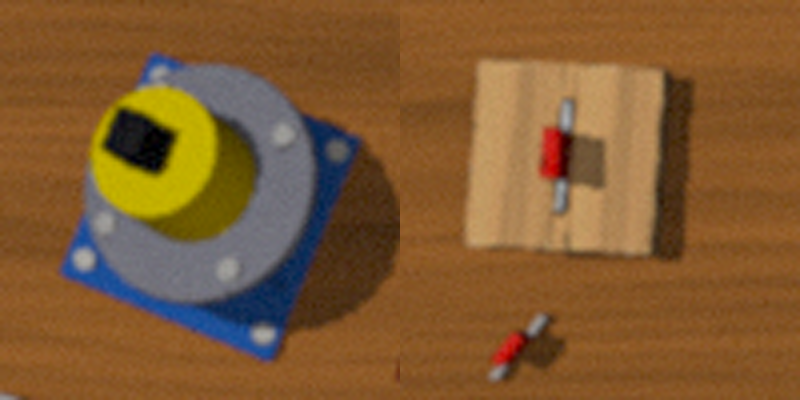

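The crop shows the yellow cap with its black grip on the hub. The block's key, with its red tab, is clearly larger than the one on the bench. I'll move to a standoff over the cap for a close look.

```bash
cat >> h.py <<'E'
def frame(z,y):
    z=np.array(z,float);z/=np.linalg.norm(z);y=np.array(y,float);y-=z*(y@z);y/=np.linalg.norm(y)
    return R.from_matrix(np.c_[np.cross(y,z),y,z])
E
cat > c.py <<'E'
from h import *
np.set_printoptions(precision=4,suppress=True)
s=manip.observe();print(R.from_quat(s['orientation']).as_matrix(),s['q'],s['time_s'])
ax=np.array([.160,.391,.906]);ax/=np.linalg.norm(ax);H=np.array([.535,-.055,.12])
sx=np.array([.925,-.379,0]);sy=np.cross(ax,sx)
tgt=H+ax*.21
for y in(sx,-sx,sy,-sy): 
    T=frame(-ax,y);print(*rel(tgt,T))
E
python3 c.py
```

```text
[[ 0.9367  0.3502 -0.    ]
 [ 0.3502 -0.9367  0.    ]
 [-0.     -0.     -1.    ]] [-1.213   0.2129 -0.0344  1.3235 -0.      1.5708] 1.4
[ 0.5421 -0.3263 -0.06  ] [-10.3106 -23.5551 -46.454 ]
[ 0.5421 -0.3263 -0.06  ] [-28.86    12.6327 130.2049]
[ 0.5421 -0.3263 -0.06  ] [  11.666   -29.8298 -134.5243]
[ 0.5421 -0.3263 -0.06  ] [-23.8257  -9.3179  42.0835]
```

Request:
send_rows(delta_pos=[[0.04,-0.025,-0.03],[0.08,-0.05,-0.05],[0.12,-0.07,-0.06],[0.15,-0.09,-0.06],[0.18,-0.11,-0.06],[0.22,-0.13,-0.06],[0.25,-0.15,-0.06],[0.29,-0.17,-0.06],[0.32,-0.19,-0.06],[0.36,-0.21,-0.06],[0.39,-0.23,-0.06],[0.42,-0.25,-0.06]], delta_rot=[[0,0,0],[0,0,0],[-1,-2,-4],[-2,-4,-9],[-3,-7,-14],[-4,-10,-19],[-5,-12,-24],[-7,-15,-30],[-8,-18,-35],[-9,-20,-40],[-10,-23,-46],[-10.3,-23.6,-46.5]], claw=[0,0,0,0,0,0,0,0,0,0,0,0])

```text
time_s: 2.4
tcp_pos: [0.4552, -0.1195, 0.3102]
orientation: [0.808, 0.547, -0.181, 0.122]
ft_force: [0.0, -1.0, -0.2]
width: 0.999
grasp_force: 0.0
```

```bash
cat > c.py <<'E'
from h import *
np.set_printoptions(precision=4,suppress=True)
s=manip.observe();print(s['q'],s['time_s'])
ax=np.array([.160,.391,.906]);ax/=np.linalg.norm(ax);H=np.array([.535,-.055,.12])
sx=np.array([.925,-.379,0])
print(*rel(H+ax*.21,frame(-ax,sx)))
E
python3 c.py
```

```text
[-0.0045  0.2663  0.1088  1.5857 -0.407   1.9815] 2.4
[ 0.1612  0.0509 -0.0761] [0.1262 0.2177 0.5   ]
```

Request:
send_rows(delta_pos=[[0.03,0.01,-0.03],[0.07,0.02,-0.05],[0.1,0.03,-0.07],[0.135,0.04,-0.076],[0.161,0.051,-0.076],[0.161,0.051,-0.076],[0.161,0.051,-0.076]], delta_rot=[[0,0,0],[0,0,0],[0,0,0],[0,0,0],[0,0,0],[0,0,0],[0,0,0]], claw=[0,0,0,0,0,0,0])

```text
time_s: 2.98
tcp_pos: [0.5695, 0.0246, 0.3093]
orientation: [0.81, 0.545, -0.181, 0.12]
ft_force: [-0.2, -0.4, -0.5]
width: 1.003
grasp_force: 0.0
```

```bash
cat > d.py <<'E'
from h import *
np.set_printoptions(precision=4,suppress=True)
w=cam('wrist'); s=manip.observe();print(s['tcp_pos'],s['q'],'\n',w['T_tool_cam'],w['fx'])
ax=np.array([.160,.391,.906]);ax/=np.linalg.norm(ax);H=np.array([.535,-.055,.12])
sx=np.array([.925,-.379,0]);sy=np.cross(ax,sx)
print(manip.spot_point(w,'cap'))
im=w['pixels'].copy()
t=np.linspace(0,2*np.pi,60)
def ring(h,r,col):
    q=proj(w,H+ax*h+r*(np.outer(np.cos(t),sx)+np.outer(np.sin(t),sy)));cv2.polylines(im,[q.round().astype(int)],True,col,1)
ring(0,.075,(0,255,255));ring(.07,.0395,(0,255,0))
q=proj(w,np.array([H+ax*.112+a*.014*sx+b*.012*sy for a,b in((1,1),(1,-1),(-1,-1),(-1,1))]));cv2.polylines(im,[q.round().astype(int)],True,(255,0,255),1)
cv2.imwrite('pics/w1.png',im[:,:,::-1])
E
python3 d.py
```

```text
[0.569  0.0237 0.3105] [ 0.2231  0.6054  0.6173  1.8456 -0.3539  2.2285] 
 [[-0.0002 -0.9611 -0.2761  0.0705]
 [ 1.      0.0002 -0.0016 -0.0004]
 [ 0.0016 -0.2761  0.9611 -0.1234]
 [ 0.      0.      0.      1.    ]] 344.10356358434495
[{'xy': [428.6, 125.0], 'p': 0.8}, {'xy': [279.9, 184.8], 'p': 0.61}]
```

View pics/w1.png

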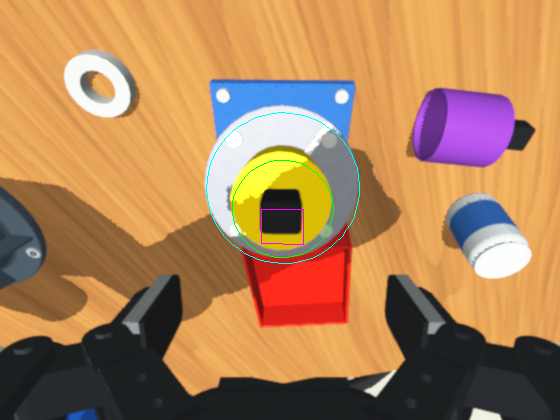

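The view shows the model overlay about 7 px low along tool x: the real grip top is near (281,220), against a predicted (282,227). That is about 4–5 mm, and the yaw matches. I'll correct it and grasp.

Request:
send_rows(delta_pos=[[0.0045,0,0.03],[0.0045,0,0.06],[0.0045,0,0.09],[0.0045,0,0.105],[0.0045,0,0.116],[0.0045,0,0.116],[0.0045,0,0.116],[0.0045,0,0.116],[0.0045,0,0.116],[0.0045,0,0.116],[0.0045,0,0.116],[0.0045,0,0.116]], delta_rot=[[0,0,0],[0,0,0],[0,0,0],[0,0,0],[0,0,0],[0,0,0],[0,0,0],[0,0,0],[0,0,0],[0,0,0],[0,0,0],[0,0,0]], claw=[0,0,0,0,0,0,1,1,1,1,1,1])

```text
time_s: 4.08
tcp_pos: [0.552, -0.0178, 0.2041]
orientation: [0.81, 0.544, -0.18, 0.121]
ft_force: [0.4, 0.7, 3.4]
width: 0.323
grasp_force: 62.6
```

Request:
send_rows(delta_pos=[[0,0,-0.015],[0,0,-0.04],[0,0,-0.07],[0,0,-0.1],[0,0,-0.11],[0,0,-0.11]], delta_rot=[[0,0,0],[0,0,0],[0,0,0],[0,0,0],[0,0,0],[0,0,0]], claw=[1,1,1,1,1,1])

```text
time_s: 4.58
tcp_pos: [0.5705, 0.0262, 0.3054]
orientation: [0.81, 0.545, -0.178, 0.121]
ft_force: [0.3, 0.3, -2.0]
width: 0.323
grasp_force: 62.1
```

```bash
cat > e.py <<'E'
from h import *
np.set_printoptions(precision=4,suppress=True)
s=manip.observe();print(s['width'],s['grasp_force'],s['tcp_pos'],s['ft_force'],s['q'])
# tray: yaw: y axis angle 73.1 -> x axis -16.9
a=np.radians(-16.9);tx=np.array([np.cos(a),np.sin(a),0]);ty=np.array([-np.sin(a),np.cos(a),0])
for y in(tx,):
    print(*rel(np.array([.463,-.29,.25]),frame([0,0,-1],y)))
E
python3 e.py
```

```text
0.3229142092858084 62.1143102645874 [0.5705 0.0262 0.3054] [ 0.2677  0.3436 -1.9672] [ 0.2264  0.6043  0.6033  1.8295 -0.3531  2.2312]
[-0.279   0.0196  0.1907] [-1.0203 24.9118 -5.2093]
```

Request:
send_rows(delta_pos=[[-0.03,0,0],[-0.07,0.0,0],[-0.1,0.005,0.02],[-0.13,0.01,0.04],[-0.16,0.012,0.065],[-0.19,0.014,0.09],[-0.215,0.016,0.12],[-0.24,0.018,0.15],[-0.26,0.02,0.18],[-0.279,0.02,0.19],[-0.279,0.02,0.19],[-0.279,0.02,0.19]], delta_rot=[[0,0,0],[0,3,0],[0,6,-1],[0,9,-2],[-0.5,12,-3],[-0.5,15,-4],[-1,18,-5],[-1,22,-5.2],[-1,24.9,-5.2],[-1,24.9,-5.2],[-1,24.9,-5.2],[-1,24.9,-5.2]], claw=[1,1,1,1,1,1,1,1,1,1,1,1])

```text
time_s: 5.58
tcp_pos: [0.4605, -0.2919, 0.2482]
orientation: [0.805, 0.594, -0.002, -0.002]
ft_force: [-0.1, 0.9, -0.5]
width: 0.322
grasp_force: 61.9
```

```bash
python3 e.py
```

```text
0.3218316530954347 61.92069053649902 [ 0.4605 -0.2919  0.2482] [-0.0762  0.9283 -0.5252] [-0.5634  0.3119  0.0907  1.3539 -0.0028  1.3066]
[ 0.0026  0.0018 -0.0018] [-0.2845  0.0884 -0.2468]
```

Centred over the tray; lowering.

Request:
send_rows(delta_pos=[[0,0,0.03],[0,0,0.07],[0,0,0.11],[0,0,0.13],[0,0,0.139],[0,0,0.144],[0,0,0.148],[0,0,0.148]], delta_rot=[[0,0,0],[0,0,0],[0,0,0],[0,0,0],[0,0,0],[0,0,0],[0,0,0],[0,0,0]], claw=[1,1,1,1,1,1,1,1])

```text
time_s: 6.25
tcp_pos: [0.4621, -0.291, 0.1022]
orientation: [0.804, 0.595, -0.001, -0.0]
ft_force: [0.1, -0.2, -2.1]
width: 0.319
grasp_force: 62.0
```

```bash
cat > f.py <<'E'
from h import *
np.set_printoptions(precision=4,suppress=True)
t=cam('top'); r=[(n,x['xy'],round(x['p'],2)) for n in('nut_mid','axle_slot') for x in manip.spot_point(t,n)]; print(r)
ax=np.array([.160,.391,.906]);ax/=np.linalg.norm(ax);H=np.array([.535,-.055,.12])
sx=np.array([.925,-.379,0]);sy=np.cross(ax,sx);H=H+.0045*sy;print('H',H)
print(proj(t,[H+ax*.028,H+ax*.046]))
c=t['pixels'];cv2.imwrite('pics/top2.png',np.hstack([cv2.resize(c[180:270,245:335],(400,400),interpolation=2),cv2.resize(c[190:300,330:440],(400,400),interpolation=2)])[:,:,::-1])
E
python3 f.py
```

```text
[('nut_mid', [283.4, 218.8], 0.81), ('axle_slot', [283.1, 214.8], 0.56), ('axle_slot', [373.3, 143.9], 0.5)]
H [ 0.5365 -0.0512  0.1181]
[[286.1725 217.3168]
 [283.3928 215.4069]]
```

Request:
send_rows(delta_pos=[[0,0,0.003],[0,0,0.005],[0,0,0.007],[0,0,0.007]], delta_rot=[[0,0,0],[0,0,0],[0,0,0],[0,0,0]], claw=[1,1,1,1])

```text
time_s: 6.73
tcp_pos: [0.4615, -0.2914, 0.0956]
orientation: [0.804, 0.595, -0.002, -0.0]
ft_force: [-5.7, 1.1, 17.0]
width: 0.314
grasp_force: 64.1
```

Contact at about 17 N. Release and rise.

Request:
send_rows(delta_pos=[[0,0,-0.001],[0,0,-0.001],[0,0,-0.001],[0,0,-0.001],[0,0,-0.001],[0,0,-0.03],[0,0,-0.07],[0,0,-0.11],[0,0,-0.15],[0,0,-0.17],[0,0,-0.17]], delta_rot=[[0,0,0],[0,0,0],[0,0,0],[0,0,0],[0,0,0],[0,0,0],[0,0,0],[0,0,0],[0,0,0],[0,0,0],[0,0,0]], claw=[0,0,0,0,0,0,0,0,0,0,0])

```text
time_s: 7.65
tcp_pos: [0.4635, -0.2918, 0.2694]
orientation: [0.804, 0.595, -0.0, 0.003]
ft_force: [1.3, -1.0, 0.5]
width: 1.0
grasp_force: 0.0
```

```bash
cat > c.py <<'E'
from h import *
np.set_printoptions(precision=4,suppress=True)
s=manip.observe();print(s['q'],s['time_s'],s['ft_force'])
ax=np.array([.160,.391,.906]);ax/=np.linalg.norm(ax);H=np.array([.5365,-.0512,.1181])
sx=np.array([.925,-.379,0]);sy=np.cross(ax,sx)
# look: axis of camera slightly off; TCP over nut, 
print(*rel(H+ax*.19-sy*.03,frame(-ax,sx)))
E
python3 c.py
```

```text
[-0.5605  0.3077  0.1381  1.3968 -0.0026  1.3067] 7.65 [ 1.325  -1.0172  0.475 ]
[ 0.3042  0.0046 -0.0347] [  1.357  -24.7803   5.1648]
```

Request:
send_rows(delta_pos=[[0.03,0,-0.03],[0.06,0,-0.05],[0.1,0.001,-0.06],[0.13,0.002,-0.06],[0.17,0.003,-0.055],[0.205,0.004,-0.05],[0.24,0.0046,-0.045],[0.275,0.0046,-0.04],[0.304,0.0046,-0.035],[0.304,0.0046,-0.035],[0.304,0.0046,-0.035],[0.304,0.0046,-0.035]], delta_rot=[[0,0,0],[0,0,0],[0,-4,1],[0,-8,2],[0.5,-12,3],[1,-16,4],[1,-20,5],[1.36,-24.8,5.2],[1.36,-24.8,5.2],[1.36,-24.8,5.2],[1.36,-24.8,5.2],[1.36,-24.8,5.2]], claw=[0,0,0,0,0,0,0,0,0,0,0,0])

```text
time_s: 8.65
tcp_pos: [0.5553, -0.0018, 0.2986]
orientation: [0.81, 0.544, -0.181, 0.118]
ft_force: [0.1, -0.9, -0.3]
width: 1.001
grasp_force: 0.0
```

```bash
cat > g.py <<'E'
from h import *
import sys
np.set_printoptions(precision=4,suppress=True)
w=cam('wrist'); s=manip.observe();print(s['tcp_pos'],s['q'])
ax=np.array([.160,.391,.906]);ax/=np.linalg.norm(ax);H=np.array([.5365,-.0512,.1181])
for n in('nut_mid','axle_slot'): print(n,[(x['xy'],round(x['p'],2)) for x in manip.spot_point(w,n)])
print(proj(w,[H+ax*.028,H+ax*.046,H+ax*.062]))
np.savez(sys.argv[1]+'.npz',T=w['T'],px=w['pixels'],K=[w['fx'],w['fy'],w['cx'],w['cy']])
c=proj(w,[H+ax*.046])[0].astype(int);x0=max(c[0]-110,0);y0=max(c[1]-100,0);print('crop',x0,y0)
cr=w['pixels'][y0:y0+200,x0:x0+220];cv2.imwrite('pics/'+sys.argv[1]+'.png',cv2.resize(cr,None,fx=3,fy=3,interpolation=2)[:,:,::-1])
E
python3 g.py w2
```

```text
[ 0.5551 -0.0024  0.2991] [ 0.1843  0.5492  0.4959  1.7701 -0.3585  2.19  ]
nut_mid []
axle_slot [([286.8, 173.2], 0.62)]
[[287.2579 173.0137]
 [287.3288 176.503 ]
 [287.4001 180.0112]]
crop 177 76
```

View pics/w2.png

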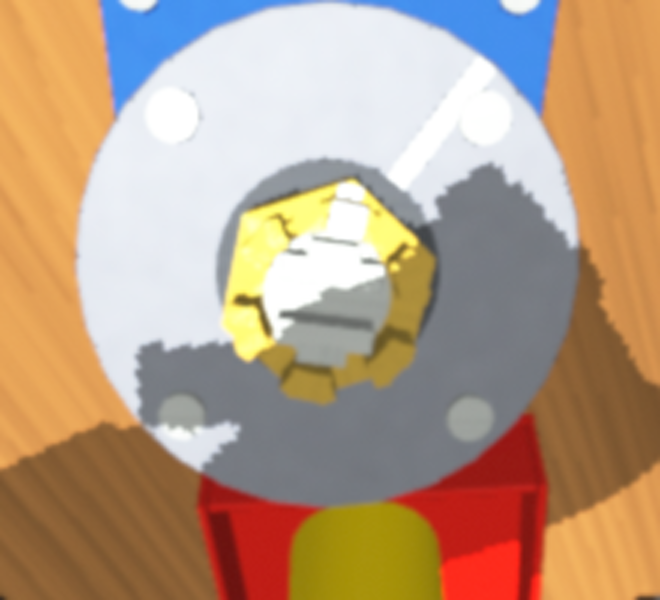

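The nut is bare. The paint mark is at about (350,205) in the crop, the hub line runs from (393,180) to (487,62), and the slot edge is near (325,320). I'll rectify the hub plane and the crown plane to measure the angles.

```bash
cat > r.py <<'E'
from h import *
import sys
np.set_printoptions(precision=4,suppress=True)
ax=np.array([.160,.391,.906]);ax/=np.linalg.norm(ax);H=np.array([.5365,-.0512,.1181])
sx=np.array([.925,-.379,0]);sx/=np.linalg.norm(sx);sy=np.cross(ax,sx)
def load(n):
    d=np.load(n+'.npz');p={'T':d['T'],'pixels':d['px']};p['fx'],p['fy'],p['cx'],p['cy']=d['K'];return p
def rect(p,H,h,half,N=400):
    g=np.linspace(-half,half,N);X,Y=np.meshgrid(g,-g)
    W=H+ax*h+X[...,None]*sx+Y[...,None]*sy
    q=proj(p,W.reshape(-1,3)).astype(np.float32).reshape(N,N,2)
    return cv2.remap(p['pixels'],q[...,0],q[...,1],cv2.INTER_CUBIC)
def hubfit(p,H):
    for _ in range(2):
        im=rect(p,H,0,.09,720);hsv=cv2.cvtColor(im,cv2.COLOR_RGB2HSV)
        m=((hsv[...,1]<60)&(hsv[...,2]>70)).astype(np.uint8);m=cv2.morphologyEx(m,cv2.MORPH_OPEN,np.ones((15,15)))
        n,l,s,c=cv2.connectedComponentsWithStats(m);m=(l==1+np.argmax(s[1:,4])).astype(np.uint8)
        cs,_h=cv2.findContours(m,cv2.RETR_EXTERNAL,cv2.CHAIN_APPROX_NONE);k=max(cs,key=cv2.contourArea)[:,0,:].astype(float)
        mm=(k-359.5)/720*180*[1,-1];mm=mm[abs(np.hypot(*mm.T)-75)<12]
        from scipy.optimize import least_squares
        r=least_squares(lambda v:np.hypot(mm[:,0]-v[0],mm[:,1]-v[1])-v[2],[0,0,75],loss='soft_l1').x
        print('hub fit mm',r,len(mm)); H=H+(r[0]*sx+r[1]*sy)/1000
    return H
E
cat > r1.py <<'E'
from r import *
p=load('w2');H=hubfit(p,H);print('H',H)
a=rect(p,H,0,.08);b=rect(p,H,.062,.032)
for im,s in((a,2.5),(b,6.25)):
    for k in range(0,360,30):
        t=np.radians(k);u=np.array([np.cos(t),-np.sin(t)])
        cv2.line(im,*[tuple((199.5+u*r).astype(int).tolist()) for r in((185,199) )],(255,0,255) if k else (0,255,0),2)
cv2.circle(b,(200,200),int(24*6.25),(0,255,255),1);cv2.circle(b,(200,200),int(16*6.25),(0,255,255),1)
cv2.imwrite('pics/r1.png',np.hstack([a,b])[:,:,::-1])
E
python3 r1.py
```

```text
hub fit mm [-1.5598  2.3396 74.4513] 1714
hub fit mm [ 0.0058 -0.007  74.4535] 1708
H [ 0.5359 -0.0487  0.1171]
```

View pics/r1.png

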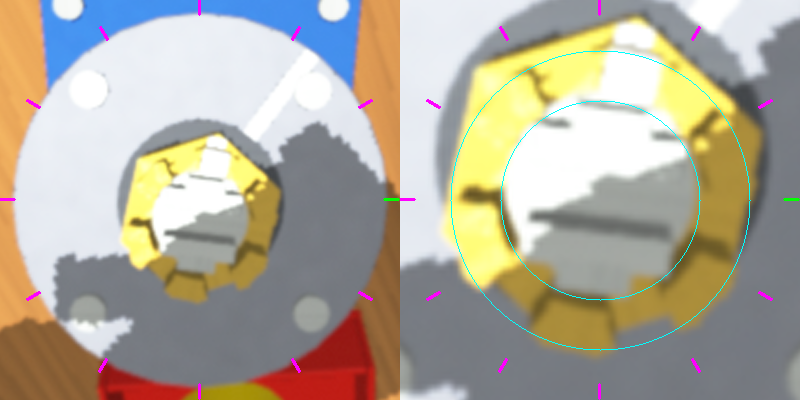

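Measured angles in the sx/sy plane:

| Feature | Angle | Check |
|---|---|---|
| Paint tooth | ≈77.5° | – |
| Hub line | ≈52.1° | nut ≈ -0.44 rad, in range |
| Axle slot | ≈-7.4° | within 12° of level |
| Nut slots (mod 60°) | 47° | 54.4° of clockwise turn in all; final nut ≈ 0.51, in range |

I'll grip the flat pair at 47°, which keeps the last joint in range.

```bash
sed -i 's/H=np.array(\[.5365,-.0512,.1181\])/H=np.array([.5364,-.0474,.12])/' r.py
cat > n.py <<'E'
from r import *
a=np.radians(float(sys.argv[1]));h=float(sys.argv[2])
y=np.cos(a)*sx+np.sin(a)*sy
s=manip.observe();print(s['time_s'],s['q'],s['width'])
print(*rel(H+ax*h,frame(-ax,y)))
E
python3 n.py 47 .10
```

```text
8.8 [ 0.1837  0.5484  0.4959  1.7703 -0.3584  2.1902] 0.9960267870188438
[0.0319 0.0002 0.0832] [ -0.3122  -0.2259 -46.9795]
```

Request:
send_rows(delta_pos=[[0.012,0,0],[0.024,0,0],[0.032,0,0],[0.032,0,0.02],[0.032,0,0.05],[0.032,0,0.083],[0.032,0,0.083],[0.032,0,0.083],[0.032,0,0.083]], delta_rot=[[0,0,-7],[0,0,-14],[0,0,-21],[0,0,-28],[0,0,-35],[0,0,-42],[-0.3,-0.2,-47],[-0.3,-0.2,-47],[-0.3,-0.2,-47]], claw=[0,0,0,0,0,0,0,0,0])

```text
time_s: 9.55
tcp_pos: [0.5525, -0.0076, 0.2113]
orientation: [0.528, 0.822, -0.213, 0.039]
ft_force: [0.2, 0.5, 0.6]
width: 1.0
grasp_force: 0.0
```

```bash
python3 n.py 47 .028
```

```text
9.55 [ 0.1786  0.5346  0.2518  1.5329 -0.364   1.3657] 0.9997899978058964
[-0.0004 -0.0002  0.0729] [ 0.0285 -0.0208 -0.1415]
```

Request:
send_rows(delta_pos=[[0,0,0.025],[0,0,0.05],[0,0,0.065],[0,0,0.072],[0,0,0.072],[0,0,0.072],[0,0,0.072],[0,0,0.072],[0,0,0.072],[0,0,0.072]], delta_rot=[[0,0,0],[0,0,0],[0,0,0],[0,0,0],[0,0,0],[0,0,0],[0,0,0],[0,0,0],[0,0,0],[0,0,0]], claw=[0,0,0,0,0,1,1,1,1,1])

```text
time_s: 10.38
tcp_pos: [0.5412, -0.0347, 0.1465]
orientation: [0.526, 0.823, -0.213, 0.039]
ft_force: [-7.2, 2.5, 13.4]
width: 0.579
grasp_force: 63.6
```

Request:
send_rows(delta_pos=[[0,0,-0.0015],[0,0,-0.0015],[0,0,-0.0015],[0,0,-0.0015],[0,0,-0.0015],[0,0,-0.0015],[0,0,-0.0015],[0,0,-0.0015]], delta_rot=[[0,0,0],[0,0,4],[0,0,8],[0,0,12],[0,0,16],[0,0,20],[0,0,24],[0,0,25.5]], claw=[1,1,1,1,1,1,1,1])

```text
time_s: 11.05
tcp_pos: [0.542, -0.0345, 0.1464]
orientation: [0.696, 0.685, -0.199, 0.086]
ft_force: [5.8, -7.2, -10.8]
width: 0.573
grasp_force: 69.2
```

```bash
cat >> n.py <<'E'
T=R.from_quat(s['orientation']).as_matrix();print('tool y angle',np.degrees(np.arctan2(T[:,1]@sy,T[:,1]@sx)),s['ft_torque'],s['ft_force'])
E
python3 n.py -7.4 .0295
```

```text
11.05 [ 0.1378  0.5266  0.0734  1.3471 -0.3749  1.7682] 0.5729599487316194
[-0.0014 -0.0008  0.0003] [ 0.0491  0.0294 28.7526]
tool y angle 21.352599661838248 [ 0.0211 -1.3931  0.952 ] [  5.7837  -7.1694 -10.8148]
```

Request:
send_rows(delta_pos=[[0,0,0],[0,0,0],[0,0,0],[0,0,0],[0,0,0],[0,0,0],[0,0,0],[0,0,0],[0,0,0],[0,0,0]], delta_rot=[[0,0,4],[0,0,8],[0,0,12],[0,0,16],[0,0,20],[0,0,24],[0,0,28],[0,0,28.7],[0,0,28.7],[0,0,28.7]], claw=[1,1,1,1,1,1,1,1,1,1])

```text
time_s: 11.88
tcp_pos: [0.5429, -0.0348, 0.1463]
orientation: [0.843, 0.492, -0.171, 0.133]
ft_force: [13.7, -11.3, -17.2]
width: 0.575
grasp_force: 68.4
```

```bash
python3 n.py -7.4 .0295
```

```text
11.8833 [ 0.1374  0.527   0.0742  1.3457 -0.3756  2.2653] 0.5745176988653623
[-0.0019 -0.001   0.0003] [ 0.1425 -0.0122  0.2173]
tool y angle -7.182739205988324 [-0.2968 -2.8086  1.2138] [ 13.7494 -11.2822 -17.2392]
```

Request:
send_rows(delta_pos=[[0,0,0],[0,0,0],[0,0,0],[0,0,0],[0,0,-0.03],[0,0,-0.07],[0,0,-0.11],[0,0,-0.13],[0,0,-0.13],[0,0,-0.13]], delta_rot=[[0,0,28.7],[0,0,0],[0,0,0],[0,0,0],[0,0,0],[0,0,0],[0,0,0],[0,0,0],[0,0,0],[0,0,0]], claw=[0,0,0,0,0,0,0,0,0,0])

```text
time_s: 12.72
tcp_pos: [0.5628, 0.0171, 0.2648]
orientation: [0.843, 0.493, -0.171, 0.132]
ft_force: [-1.1, -0.9, -0.8]
width: 0.999
grasp_force: 0.0
```

I left a stray 28.7° turn in the first row, so the nut may have moved a little before the fingers opened. I'll measure it.

```bash
cat > s.py <<'E'
from r import *
n=sys.argv[1]
w=cam('wrist');np.savez(n+'.npz',T=w['T'],px=w['pixels'],K=[w['fx'],w['fy'],w['cx'],w['cy']])
for q in('nut_mid','axle_slot'): print(q,[(x['xy'],round(x['p'],2)) for x in manip.spot_point(w,q)])
p=load(n);H=hubfit(p,H);print('H',H,proj(p,[H+ax*.028,H+ax*.046]))
a=rect(p,H,0,.08);b=rect(p,H,.062,.032)
for im in(a,b):
    for k in range(0,360,30):
        t=np.radians(k);u=np.array([np.cos(t),-np.sin(t)])
        cv2.line(im,*[tuple((199.5+u*r).astype(int).tolist()) for r in((185,199) )],(255,0,255) if k else (0,255,0),2)
cv2.circle(b,(200,200),int(24*6.25),(0,255,255),1)
cv2.imwrite('pics/%s.png'%n,np.hstack([a,b])[:,:,::-1])
E
python3 s.py w3
```

```text
nut_mid [([286.1, 216.8], 0.95)]
axle_slot [([283.0, 223.6], 0.74), ([284.8, 215.5], 0.65)]
hub fit mm [-0.0459  0.5671 73.6598] 1697
hub fit mm [ 0.0014 -0.0027 73.6595] 1700
H [ 0.5366 -0.0469  0.1198] [[284.3027 216.2835]
 [284.3732 222.9964]]
```

View pics/w3.png

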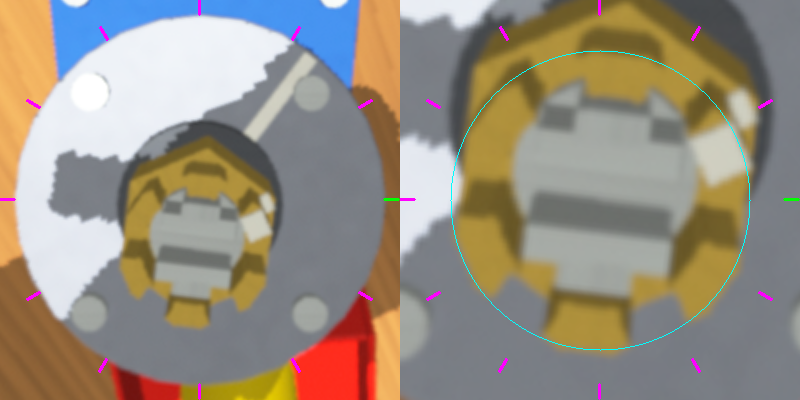

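The picture is clear now. The paint tooth is past the hub line, at about 22°. The nut's slots run from (485,216) to (708,247), a slope of -7.9°. The axle slot's band runs from (532,207) to (670,227), at -8.2°. They are aligned within about 0.5°, so the stray turn did no harm. Next is the key.

```bash
cat > k.py <<'E'
from r import *
x,y,z,a=map(float,sys.argv[1:5]);a=np.radians(a)
s=manip.observe();print(s['time_s'],s['q'],s['width'],s['tcp_pos'])
print(*rel(np.array([x,y,z]),frame([0,0,-1],[np.cos(a),np.sin(a),0])))
E
python3 k.py .47 .284 .22 86
```

```text
12.8667 [ 0.2137  0.568   0.4355  1.6984 -0.3556  2.3441] 1.0049179430488007 [0.5616 0.0162 0.2633]
[ 0.1868 -0.211  -0.0508] [ -23.0705   18.8273 -113.2391]
```

Request:
send_rows(delta_pos=[[0.0,-0.0,-0.03],[0.02,-0.02,-0.05],[0.04,-0.045,-0.07],[0.06,-0.07,-0.08],[0.08,-0.09,-0.08],[0.1,-0.11,-0.08],[0.12,-0.135,-0.08],[0.14,-0.16,-0.08],[0.155,-0.18,-0.075],[0.17,-0.195,-0.07],[0.18,-0.205,-0.06],[0.187,-0.211,-0.051]], delta_rot=[[-1.4,1.1,-6.8],[-2.8,2.2,-13.5],[-4.1,3.4,-20],[-5.5,4.5,-27],[-6.9,5.6,-34],[-8.3,6.8,-40.8],[-9.7,7.9,-47.5],[-11,9,-54.4],[-12.5,10.2,-61],[-13.8,11.3,-68],[-15.2,12.4,-74.7],[-16.6,13.5,-81.5]], claw=[0,0,0,0,0,0,0,0,0,0,0,0])

```text
time_s: 13.87
tcp_pos: [0.4691, 0.2851, 0.2193]
orientation: [0.303, 0.95, -0.057, 0.043]
ft_force: [-0.2, -0.4, 1.5]
width: 1.002
grasp_force: 0.0
```

```bash
python3 k.py .47 .284 .22 86
```

```text
13.8667 [ 0.6206  0.3549  0.0701  1.3259 -0.1381  1.2406] 1.0018834721435357 [0.4691 0.2851 0.2193]
[-0.0015 -0.0004 -0.0005] [ -6.4622   5.2695 -31.3137]
```

Request:
send_rows(delta_pos=[[0,0,0],[0,0,0],[0,0,0],[0,0,0],[0,0,0],[0,0,0],[0,0,0]], delta_rot=[[-1.4,1.1,-6.8],[-2.8,2.2,-13.5],[-4.1,3.4,-20],[-5.5,4.5,-27],[-6.5,5.3,-31.3],[-6.5,5.3,-31.3],[-6.5,5.3,-31.3]], claw=[0,0,0,0,0,0,0])

```text
time_s: 14.45
tcp_pos: [0.4703, 0.2837, 0.2203]
orientation: [0.04, 0.999, -0.0, 0.001]
ft_force: [0.1, -0.4, -0.2]
width: 1.0
grasp_force: 0.0
```

```bash
cat > kk.py <<'E'
from r import *
w=cam('wrist')
print([(x['xy'],round(x['p'],2),atz(w,x['xy'],.020)) for x in manip.spot_point(w,'key')],[(x['xy'],round(x['p'],2),atz(w,x['xy'],0)) for x in manip.spot_point(w,'holder')])
# rectify at z=.034+.004 (blade top) around the block: right=+x? use world: right=-y, up=+x
def rt(z,c,half,N=400):
    g=np.linspace(-half,half,N);X,Y=np.meshgrid(g,-g)
    q=proj(w,np.stack([c[0]+Y,c[1]-X,0*X+z],-1).reshape(-1,3)).astype(np.float32).reshape(N,N,2);return cv2.remap(w['pixels'],q[...,0],q[...,1],cv2.INTER_CUBIC)
c=(.48,.284);a=rt(.038,c,.07);b=rt(.080,c,.04)
hsv=cv2.cvtColor(b,cv2.COLOR_RGB2HSV);m=((hsv[...,0]<8)|(hsv[...,0]>172))&(hsv[...,1]>150)&(hsv[...,2]>60)
k=np.argwhere(m)[:,::-1].astype(np.float32);print('tab (z=.08)',cv2.minAreaRect(k),k.min(0),k.max(0))
cv2.imwrite('pics/k1.png',np.hstack([a,b])[:,:,::-1])
E
python3 kk.py
```

```text
[([302.1, 74.6], 0.72, array([0.364 , 0.3094, 0.02  ]))] [([279.1, 203.1], 0.72, array([0.4821, 0.279 , 0.    ]))]
tab (z=.08) ((222.38818359375, 208.81826782226562), (58.50917434692383, 199.6814422607422), 3.094058036804199) [191. 108.] [253. 309.]
```

View pics/k1.png

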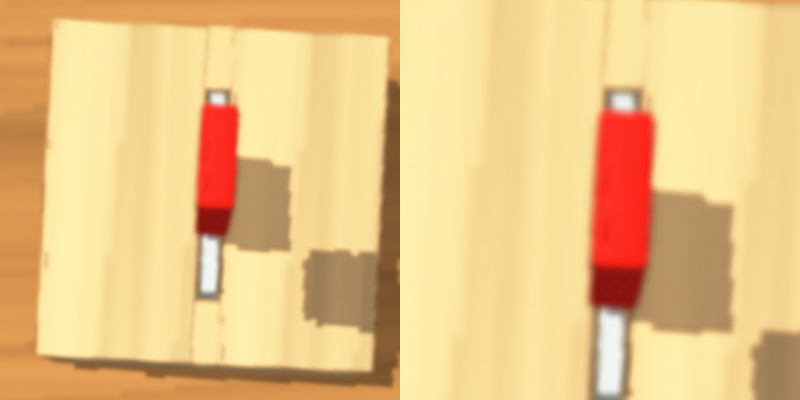

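The view shows the key's tab centred at (624,189) in the right panel, which is world (0.482, 0.279) with yaw -2.8°. The blade centre and the block's yaw agree.

```bash
python3 k.py .482 .2793 .063 87.2
```

```text
14.6 [ 0.5446  0.321   0.0337  1.2824 -0.0011  0.6236] 0.9974817207286881 [0.4702 0.2844 0.2206]
[-0.0119 -0.0041  0.1576] [-0.0164  0.0908 -1.7267]
```

Request:
send_rows(delta_pos=[[-0.012,-0.004,0.03],[-0.012,-0.0041,0.07],[-0.012,-0.0041,0.11],[-0.012,-0.0041,0.14],[-0.012,-0.0041,0.155],[-0.012,-0.0041,0.1575],[-0.012,-0.0041,0.1575],[-0.012,-0.0041,0.1575],[-0.012,-0.0041,0.1575],[-0.012,-0.0041,0.1575],[-0.012,-0.0041,0.1575],[-0.012,-0.0041,0.1575]], delta_rot=[[0,0,-1.7],[0,0,-1.7],[0,0,-1.7],[0,0,-1.7],[0,0,-1.7],[0,0,-1.7],[0,0,-1.7],[0,0,-1.7],[0,0,-1.7],[0,0,-1.7],[0,0,-1.7],[0,0,-1.7]], claw=[0,0,0,0,0,0,1,1,1,1,1,1])

```text
time_s: 15.6
tcp_pos: [0.4827, 0.2797, 0.0641]
orientation: [0.024, 1.0, 0.0, 0.001]
ft_force: [-0.4, 0.2, -0.2]
width: 0.141
grasp_force: 2.5
```

Request:
send_rows(delta_pos=[[0,0,0],[0,0,0]], delta_rot=[[0,0,0],[0,0,0]], claw=[1,1])

```text
time_s: 15.77
tcp_pos: [0.4827, 0.2798, 0.0641]
orientation: [0.024, 1.0, 0.001, 0.001]
ft_force: [-0.9, -0.1, 5.9]
width: 0.133
grasp_force: 58.6
```

```bash
python3 k.py .482 .2793 .063 87.2
```

```text
15.7667 [ 0.5255  0.4318 -0.2167  0.9195 -0.0004  0.5727] 0.1330859633856927 [0.4827 0.2798 0.0641]
[ 0.0007 -0.0005  0.0011] [0.0676 0.1473 0.0968]
```

Request:
send_rows(delta_pos=[[0,0,-0.01],[0,0,-0.03],[0,0,-0.06],[0,0,-0.1],[0,0,-0.14],[0,0,-0.17],[0,0,-0.19],[0,0,-0.19]], delta_rot=[[0,0,0],[0,0,0],[0,0,0],[0,0,0],[0,0,0],[0,0,0],[0,0,0],[0,0,0]], claw=[1,1,1,1,1,1,1,1])

```text
time_s: 16.43
tcp_pos: [0.4833, 0.2801, 0.2586]
orientation: [0.024, 1.0, 0.002, 0.004]
ft_force: [1.2, -0.2, 0.5]
width: 0.129
grasp_force: 58.5
```

```bash
cat > q.py <<'E'
from r import *
A=[];b=[]
for th,P in((47,(.5412,-.0347,.1465)),(21.35,(.542,-.0345,.1464)),(-7.18,(.5429,-.0348,.1463))):
    t=np.radians(th);u=np.cos(t)*sx+np.sin(t)*sy;d=np.array(P)-H;A.append([np.cos(t),np.sin(t)]);b.append(d@u)
    print(th,np.array([d@sx,d@sy,d@ax])*1000)
print(np.linalg.lstsq(np.array(A),np.array(b),rcond=None)[0]*1000)
E
python3 q.py; python3 n.py 82 .155
```

```text
47 [-0.3734  1.1009 29.7529]
21.35 [ 0.291   1.5857 29.8685]
-7.18 [ 1.2376  1.6857 29.8046]
[ 0.9957 -0.1852]
16.4333 [ 0.5256  0.3278  0.1388  1.3735 -0.0005  0.5729] 0.12921955951227834
[-0.0905 -0.2629 -0.0023] [25.4388  2.8822 27.0462]
tool y angle 111.45998595579793 [ 0.0008 -0.0056 -0.0013] [ 1.1806 -0.2221  0.5308]
```

Request:
send_rows(delta_pos=[[-0.01,-0.03,-0.02],[-0.02,-0.065,-0.025],[-0.033,-0.1,-0.025],[-0.045,-0.135,-0.02],[-0.06,-0.17,-0.015],[-0.07,-0.205,-0.01],[-0.082,-0.24,-0.005],[-0.09,-0.263,-0.002],[-0.09,-0.263,-0.002],[-0.09,-0.263,-0.002]], delta_rot=[[0,0,0],[4,0.5,4.5],[8,1,9],[12,1.5,13.5],[16,2,18],[20,2.5,22.5],[25.4,2.9,27],[25.4,2.9,27],[25.4,2.9,27],[25.4,2.9,27]], claw=[1,1,1,1,1,1,1,1,1,1])

```text
time_s: 17.27
tcp_pos: [0.5594, 0.0117, 0.2547]
orientation: [0.255, 0.942, -0.217, -0.03]
ft_force: [-0.8, -0.1, -0.9]
width: 0.128
grasp_force: 58.8
```

```bash
python3 n.py 82 .12
cat > v.py <<'E'
from r import *
w=cam('wrist');cv2.imwrite('pics/w5.png',w['pixels'][:,:,::-1])
print(manip.spot_point(w,'key'),manip.spot_point(w,'axle_slot'),proj(w,[H+ax*.046,H+ax*.062]))
E
python3 v.py
```

```text
17.2667 [ 0.2076  0.5651  0.4075  1.6773 -0.3578  0.7836] 0.12777572268469242
[-0.0013 -0.0002  0.0289] [-0.3265 -0.2897  0.0987]
tool y angle 82.09941672687471 [ 0.4354 -0.2048 -0.0195] [-0.8271 -0.1149 -0.904 ]
[{'xy': [284.2, 259.3], 'p': 0.94}] [] [[283.1217 228.8811]
 [282.9989 236.3301]]
```

View pics/w5.png

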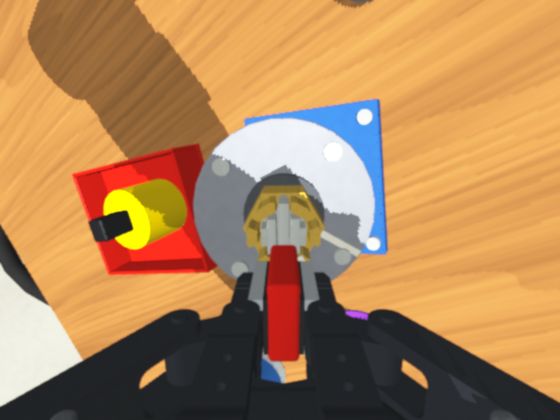

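The key is held straight over the nut, and the cap stands upright in the tray at about (145,215). Inserting.

Request:
send_rows(delta_pos=[[-0.0013,-0.0002,0.01],[-0.0013,-0.0002,0.025],[-0.0013,-0.0002,0.037],[-0.0013,-0.0002,0.042],[-0.0013,-0.0002,0.046],[-0.0013,-0.0002,0.046]], delta_rot=[[-0.3,-0.3,0.1],[-0.3,-0.3,0.1],[-0.3,-0.3,0.1],[-0.3,-0.3,0.1],[-0.3,-0.3,0.1],[-0.3,-0.3,0.1]], claw=[1,1,1,1,1,1])

```text
time_s: 17.92
tcp_pos: [0.5527, -0.006, 0.2141]
orientation: [0.254, 0.943, -0.215, -0.026]
ft_force: [-0.2, -0.0, -0.5]
width: 0.134
grasp_force: 58.8
```

```bash
python3 n.py 82 .09
```

```text
17.9167 [ 0.1818  0.5337  0.2575  1.5391 -0.365   0.7536] 0.13364244982035745
[-0.0006 -0.0004  0.0141] [0.0207 0.1307 0.0851]
tool y angle 82.08514792201275 [ 0.4068 -0.219  -0.0331] [-0.2271 -0.0155 -0.5316]
```

Request:
send_rows(delta_pos=[[0,0,0.003],[0,0,0.006],[0,0,0.009],[0,0,0.012],[0,0,0.012]], delta_rot=[[0,0,0],[0,0,0],[0,0,0],[0,0,0],[0,0,0]], claw=[1,1,1,1,1])

```text
time_s: 18.33
tcp_pos: [0.5509, -0.0113, 0.2026]
orientation: [0.254, 0.943, -0.215, -0.026]
ft_force: [-0.1, -0.6, -1.7]
width: 0.128
grasp_force: 58.8
```

```bash
python3 n.py 82 .09
```

```text
18.3333 [ 0.1738  0.5307  0.2235  1.5061 -0.3669  0.7461] 0.1284898005779613
[-0.0003 -0.0003  0.0013] [-0.0095  0.0909  0.0577]
tool y angle 82.0576818895887 [ 0.4357 -0.2008 -0.088 ] [-0.0735 -0.6152 -1.6681]
```

No contact yet, so the key slides freely. Pushing on until it bottoms.

Request:
send_rows(delta_pos=[[0,0,0.001],[0,0,0.002],[0,0,0.003],[0,0,0.003]], delta_rot=[[0,0,0],[0,0,0],[0,0,0],[0,0,0]], claw=[1,1,1,1])

```text
time_s: 18.67
tcp_pos: [0.5509, -0.012, 0.2012]
orientation: [0.254, 0.943, -0.215, -0.025]
ft_force: [-1.3, 4.3, 9.0]
width: 0.136
grasp_force: 60.4
```

Request:
send_rows(delta_pos=[[0,0,0.001],[0,0,0.002],[0,0,0.002]], delta_rot=[[0,0,0],[0,0,0],[0,0,0]], claw=[1,1,1])

```text
time_s: 18.92
tcp_pos: [0.5509, -0.0121, 0.2011]
orientation: [0.254, 0.943, -0.214, -0.024]
ft_force: [-4.7, 13.8, 31.8]
width: 0.128
grasp_force: 64.1
```

```bash
python3 n.py 82 .09
```

```text
18.9167 [ 0.1723  0.5263  0.2138  1.4953 -0.3668  0.7431] 0.12842857629513188
[ 0.     -0.0003 -0.0004] [0.1861 0.2697 0.0362]
tool y angle 82.03662434024157 [ 0.3869  2.0185 -0.9845] [-4.6939 13.7791 31.7552]
```

Firm stop 0.4 mm past the computed seat depth. Unload, open and retreat along the axle.

Request:
send_rows(delta_pos=[[0,0,-0.003],[0,0,-0.003],[0,0,-0.003],[0,0,-0.003],[0,0,-0.003],[0,0,-0.003],[0,0,-0.003],[0,0,-0.03],[0,0,-0.07],[0,0,-0.11],[0,0,-0.13],[0,0,-0.13]], delta_rot=[[0,0,0],[0,0,0],[0,0,0],[0,0,0],[0,0,0],[0,0,0],[0,0,0],[0,0,0],[0,0,0],[0,0,0],[0,0,0],[0,0,0]], claw=[1,0,0,0,0,0,0,0,0,0,0,0])

```text
time_s: 19.92
tcp_pos: [0.5721, 0.0396, 0.3201]
orientation: [0.254, 0.943, -0.214, -0.023]
ft_force: [0.5, 0.7, -0.3]
width: 1.002
grasp_force: 0.0
```

```bash
sed -i 's/w5/w6/' v.py
cat >> v.py <<'E'
r=manip.spot_point(w,'key');print('pred key',proj(w,[H+ax*.046]))
t=cam('side');print([(x['xy'],round(x['p'],2)) for x in manip.spot_point(t,'key')],proj(t,[H+ax*.046,[.463,-.292,.005]]),[(x['xy'],round(x['p'],2)) for x in manip.spot_point(t,'cap')])
cv2.imwrite('pics/fin.png',np.hstack([cv2.resize(w['pixels'][80:380,130:430],(400,400)),cv2.resize(t['pixels'][110:260,230:430],None,fx=2,fy=2.6667,interpolation=2)])[:,:,::-1])
E
python3 v.py
```

```text
[{'xy': [284.0, 202.1], 'p': 0.97}] [{'xy': [284.7, 203.6], 'p': 0.66}] [[281.2992 201.191 ]
 [281.2926 205.62  ]]
pred key [[281.2992 201.191 ]]
[([290.7, 180.9], 0.72), ([293.0, 373.8], 0.57)] [[294.3083 180.0673]
 [359.3255 189.5569]] [([256.4, 192.3], 0.85), ([357.5, 190.9], 0.68)]
```

View pics/fin.png

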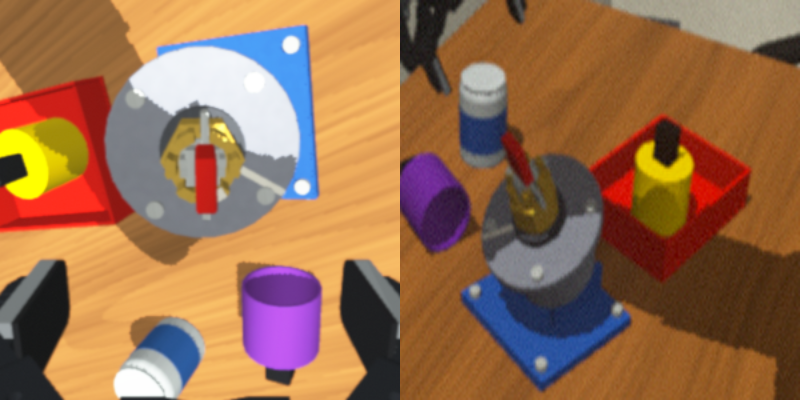

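The key sits in the slot, with its tab at about (205,180) in the left panel and (517,160) in the right, and its origin is where predicted. The cap stands rim-down in the tray at (660,190), and the tin is undisturbed. The arm is clear, so I'm handing in.

```bash
python3 -c "
from cell import manip
print(manip.sign_off())"
```

```text
the job is handed in; nothing more can be done
None
```

The job is handed in at about 20 s of the 67 s allowed: the yellow cap stands rim down in the red tray, the nut is tightened past its line to the first slot that lines up, the cross key is fully down and released, and the tin, wrench and bearing were left alone.

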